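# Restock the sloped spice stand

### The job

Restock the spice stand: take the three new spice jars with the red, the blue and the green-leaf label from the draining mat and lay each one gently in the empty cradle beside the opened jar with the same label, in the same bay, in line with it, its foot down against the bay's lip. Leave the peppercorn jar and the dropper bottle on the mat, and do not disturb the opened jars.

Things in the scene. Friction and masses are not known exactly. Their poses are not given: they have to be found in the camera images.
- stand: fixed bamboo stand, 120 x 420 mm; origin under its centre, +x away from the robot. 3 bays at y 144, 0, -144 mm, each a panel rising 16 deg to +x with a 24 mm lip at the low end and 2 cradles, 35 mm either side of its centre: one empty, one with an opened jar. Jar home: axis up the slope between two low rails, foot at the lip, foot centre x -48 z 36 mm, jar's middle x 2 z 50 mm
- mat: fixed grey ribbed silicone draining mat, 150 x 390 mm, ribs along x, 6 mm high. Origin: under its centre, on the worktop. Four spice jars and a dropper bottle lie on it side by side in any order, 72 mm apart along its y, their feet towards the robot (the dropper bottle at the -y end)
- new_red: new glass spice jar with dark brown cap, 41 mm diameter, 105 mm long, 0.11 kg, pale yellow contents, white label with a red top band; lies on the mat, axis 25 mm above the worktop. Origin: centre of its foot; z along its axis to the cap (jar's middle at z = 52 mm)
- new_blue: new glass spice jar with dark brown cap, 41 mm diameter, 105 mm long, 0.11 kg, white contents, label with a broad dark blue top; lies on the mat, axis 25 mm above the worktop. Origin: centre of its foot; z along its axis to the cap (jar's middle at z = 52 mm)
- new_green: new glass spice jar with dark brown cap, 41 mm diameter, 105 mm long, 0.11 kg, grey-green contents, black label with a green leaf; lies on the mat, axis 25 mm above the worktop. Origin: centre of its foot; z along its axis to the cap (jar's middle at z = 52 mm)
- open_red: opened jar with the same label as new_red and looking the same (pale yellow contents, white label with a red top band); lies loose in the stand, foot against the lip, in whichever bay. Origin and axes as for new_red
- open_blue: opened jar with the same label as new_blue and looking the same (white contents, label with a broad dark blue top); lies loose in the stand, foot against the lip, in whichever bay. Origin and axes as for new_blue
- open_green: opened jar with the same label as new_green and looking the same (grey-green contents, black label with a green leaf); lies loose in the stand, foot against the lip, in whichever bay. Origin and axes as for new_green
- pepper_jar: bystander: glass spice jar with dark brown cap, 41 mm diameter, 105 mm long, 0.11 kg, black peppercorns, label half white, half black; lies on the mat among the new jars, has no bay in the stand and stays where it is. Origin and axes as for the others
- dropper_bottle: bystander: small brown dropper bottle with black teat, 33 mm diameter, 102 mm long, lying on the mat. Origin: centre of its foot; z along its axis to the teat

How it is judged:
By the outcome, as a careful person would: the job done as asked, in the order asked, and still so for the second after the job is handed in, with the robot touching nothing.
It also fails if it takes over 109 s, if anything falls off the work surface, if the arm or the gripper's body presses on something with over 40 N, if the wrist force passes 120 N, or if a joint passes its speed limit or range.

### The arm

A 6-joint arm with a two-finger parallel gripper is mounted at the origin on a cart in front of the work surface, level with it; the furniture and walls round the work are solid. World frame = base frame: x ahead of the robot, y to its left, z up, the work surface at z = 0. Lengths are in m, angles in degrees, forces in N, time in s.
With the tool pointing down it reaches from about 0.25 to 0.725 m from the base axis. Payload 9.7 kg.
Tool frame: the origin (TCP) lies midway between the tips of the shut fingers; the grasp point (between the pads) lies 19 mm behind it (bot.pinch_z is the distance from the TCP to the grasp point, in m); z points along the fingers, y is the line along which they close (so a half turn about z gives the same grasp; the last joint's range is limited). The gripper opens to 85 mm and grips with 20 to 120 N. Pads are 22 mm wide; open, the fingers measure 114 mm over their backs; the gripper's body (76 mm by 85 mm) begins 54 mm behind the grasp point. The pads swing forward as they close: fully open they stand 13 mm farther back than shut.
Start: joints at [77.235, 4.979, 10.078, 95.1, 0, 90], TCP at [0.122, 0.536, 0.231] pointing down, gripper open.
Joint ranges: [-179.16, 179.16], [-48.56, 103.87], [-65.8, 70.77], [-126.05, 130.52], [-82.76, 87.17], [-180, 180]. Speed limits (degrees/s): [127.2, 127.2, 147.25, 180, 180, 180].

### API

Orientations are given as [roll, pitch, yaw] about the fixed x, y, z axes, in that order (R = Rz(yaw) Ry(pitch) Rx(roll)).
In Python, from workcell import sensors, camera, ticket, bot gives the robot as it stands.
- The arm moves only by the shell command python3 -m handwheel 'ROWS' [FORCE]. ROWS is a JSON object of lists of equal length, an entry for each row: "gripper": the opening, from -1 (shut) to 1 (fully open); "slide": the shift along the tool's x, y, z in mm, a list of three; "yaw": the turn about the tool's z in rad. A call has 1 to 8 rows; each row shifts and turns the commanded pose from where the row before left it, along the tool's axes as they then stand; what a row does not reach is not made up. A row lasts 1/12 s, in which the tool goes at most 41.7 mm and 7.16 degrees, less where a joint would pass 70% of its speed; a pose out of reach is approached as far as the arm can. A call is refused whole if a number of a shift passes 41.7 or a number of a turn 0.125, either way. A call with a gripper value outside its range is refused whole. The fingers move at their own pace and stop on an object; FORCE is the grip in N (left out, the last holds). Time passes only in rows, so rows that do not move let the fingers close. It gives the time, the measured TCP pose, the force, the opening and the grip force at its end, in the units of the state.
- sensors.get_obs(): the state, without advancing time (a new reading comes with each control period).
- camera(name): name is "scene" or "top"; returns a dict with "img" (384x512x3 uint8, red, green, blue), "fx", "fy", "cx", "cy" (pixels), "R" (3x3) and "t" (3): a world point X has camera coordinates R X + t. Camera axes: x right, y down, z forward; pixel columns grow to the right and rows downward; lengths in m; the calibration is good to about 2 mm. A picture is of the moment at which its call begins. There is no depth.
- ticket.job_done(): hands the job in; it is judged then, once.
The state is a dict: "time": time; "q": joint angles; "qd": joint speeds; "joint_efforts": joint torques, N m; "ee_pos": TCP position; "tcp_rot": TCP orientation; "wrist_force": force on the tool from outside, world axes, zero at the start; "torque": the same for the moment, N m; "opening": finger opening in m; "grasp_force": force on a finger pad.
Only numpy, scipy, OpenCV 4.12 (cv2) and the standard library are available. Lean on these libraries where they do the work, as an engineer would, in place of code of your own. Each camera call takes 0.05 s, during which the arm holds its last target. There are 200 camera calls.

## Working session

There is one attempt and no reset: what is moved stays moved. The work goes in short steps, Python scripts to look and compute and a shell command to move; the robot and the scene stay as the last step left them, time stands still between calls to the robot, and variables do not carry over. Pictures are saved under pics/ and viewed, at most 14 in all, crops included, and the job is handed in when it is done.

```bash
ls; mkdir -p pics; python3 - <<'E'
from workcell import sensors, camera, ticket, bot
import cv2,numpy as np
o=sensors.get_obs();print(o, bot.pinch_z)
for n in("scene","top"):
    c=camera(n);cv2.imwrite(f"pics/{n}0.png",c["img"][:,:,::-1]);print(n,c["fx"],c["fy"],c["cx"],c["cy"],np.round(c["R"],4).tolist(),np.round(c["t"],4))
E
```

```text
pics
{'time': 0.0, 'q': array([ 7.72335758e+01,  5.01250788e+00,  1.00358108e+01,  9.51007394e+01,
       -6.79988834e-04,  9.00004244e+01]), 'qd': array([-0.00922127,  0.04131215, -0.12302559,  0.0708657 ,  0.05693445,
       -0.00244072]), 'joint_efforts': array([ 4.66474303e-04, -5.20382345e+01,  4.64808583e+01,  1.61032670e-02,
       -3.94711174e-05, -1.21001843e-06]), 'ee_pos': array([0.12149021, 0.53618006, 0.23058172]), 'tcp_rot': array([-1.79922564e+02,  6.80561788e-04,  1.67233152e+02]), 'wrist_force': array([0.75018297, 0.79463628, 0.57408482]), 'torque': array([0.03576659, 0.01101105, 0.02589478]), 'grasp_force': 0.0, 'opening': 0.08555096408920425} 0.0187
scene 470.20862556008035 470.20862556008035 256.44506851957925 194.70882107316962 [[0.8579, -0.5136, -0.015], [-0.2877, -0.456, -0.8422], [0.4258, 0.7268, -0.539]] [-0.4018  0.1953  1.0831]
top 348.0922662877097 348.0922662877097 249.93240405065058 195.7164810867515 [[0.0205, -0.9997, 0.0119], [-0.9977, -0.0213, -0.0647], [0.0649, -0.0106, -0.9978]] [0.0052 0.4623 1.0298]
```

View pics/scene0.png

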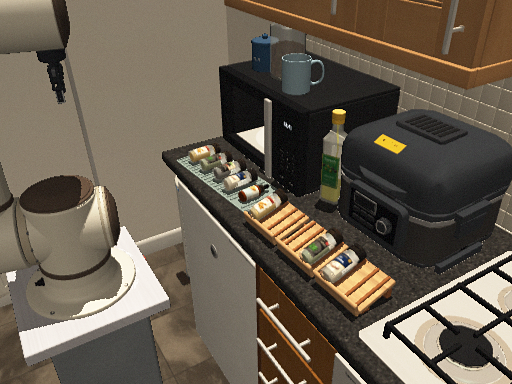

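View pics/top0.png

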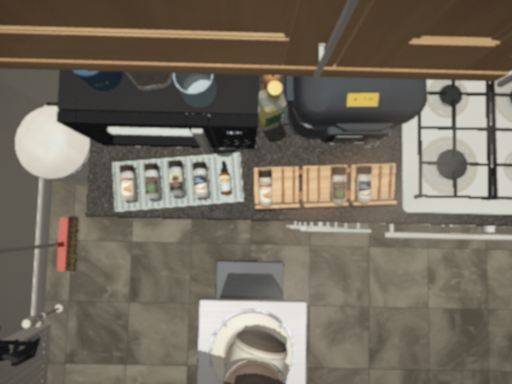

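The scene view shows the mat on the left and the stand on the right. In the top view the mat items lie at u≈127,152,176,200,225 and v≈180. The stand jars are at u≈265, 339 and 364. I'll enlarge both.

```bash
python3 - <<'E'
import cv2,numpy as np
t=cv2.imread("pics/top0.png");s=cv2.imread("pics/scene0.png")
a=cv2.resize(t[148:218,105:255],None,fx=5,fy=5,interpolation=cv2.INTER_CUBIC)
b=cv2.resize(t[148:218,248:402],None,fx=4.87,fy=4.87,interpolation=cv2.INTER_CUBIC)[:, :750]
b=b[:250]; cv2.imwrite("pics/topz.png",np.vstack([a,b])[:600])
cv2.imwrite("pics/scz.png",cv2.resize(s[135:320,170:402],None,fx=3.2,fy=3.2,interpolation=cv2.INTER_CUBIC))
E
```

```text
(no output)
```

View pics/topz.png

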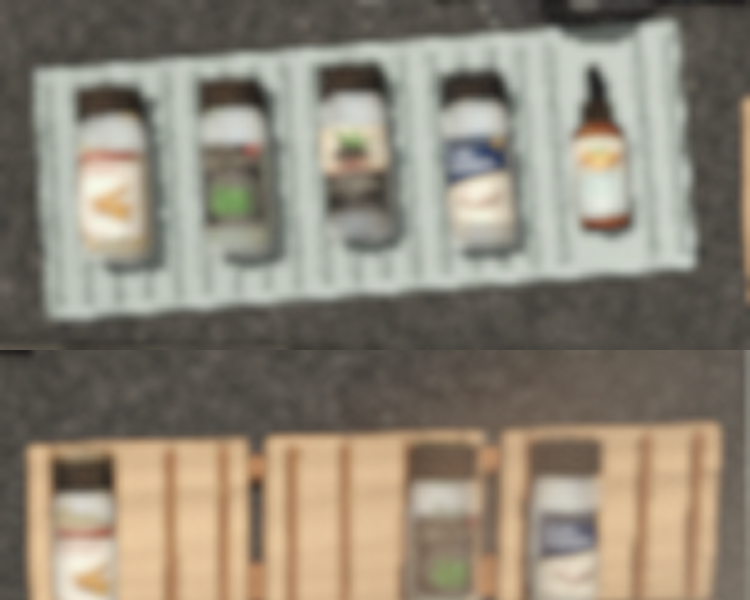

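View pics/scz.png

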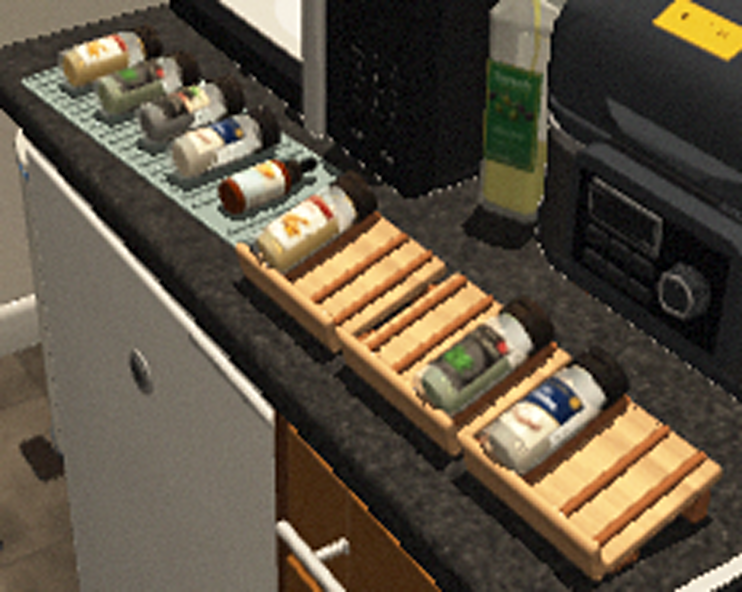

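Mat order from +y: red, green, pepper, blue, dropper. Empty cradles are the −y one in the +y bay (red), the +y one in the middle bay (green), and the −y one in the −y bay (blue). Next I'll measure positions with colour masks in both views.

```bash
cat > h.py <<'E'
import cv2,numpy as np
from workcell import sensors,camera
def P(c,X): p=c["R"]@np.asarray(X)+c["t"]; return np.array([c["fx"]*p[0]/p[2]+c["cx"],c["fy"]*p[1]/p[2]+c["cy"]])
def ray(c,u,v):
    R=np.array(c["R"]); d=R.T@np.array([(u-c["cx"])/c["fx"],(v-c["cy"])/c["fy"],1]); return -R.T@np.array(c["t"]),d/np.linalg.norm(d)
def onz(c,u,v,z): o,d=ray(c,u,v); return o+d*(z-o[2])/d[2]
def tri(c1,p1,c2,p2):
    a,d=ray(c1,*p1); b,e=ray(c2,*p2); s=np.linalg.lstsq(np.array([d,-e]).T,b-a,rcond=None)[0]
    x,y=a+s[0]*d,b+s[1]*e; return (x+y)/2,np.linalg.norm(x-y)
def blobs(m,roi,mn=4):
    x0,y0,x1,y1=roi; k=np.zeros(m.shape,np.uint8); k[y0:y1,x0:x1]=m[y0:y1,x0:x1]
    n,_,st,ce=cv2.connectedComponentsWithStats(k.astype(np.uint8))
    return [(np.round(ce[i],1),int(st[i,4])) for i in range(1,n) if st[i,4]>=mn]
E
python3 - <<'E'
from h import *
C={n:camera(n) for n in("top","scene")}
roi={"top":(108,150,402,215),"scene":(172,138,402,320)}
for n,c in C.items():
    h=cv2.cvtColor(c["img"],cv2.COLOR_RGB2HSV).astype(int);H,S,V=h[...,0],h[...,1],h[...,2]
    M={"red":((H<6)|(H>172))&(S>90)&(V>90),"green":(H>42)&(H<75)&(S>70),"blue":(H>105)&(H<130)&(S>70)&(V>40),"cap":(V<75)&(S>50)&((H<20)|(H>170))}
    for k,m in M.items(): print(n,k,[(b[0].tolist(),b[1]) for b in blobs(m,roi[n],5)])
    if n=="top":
        mat=(H>60)&(H<100)&(S>15)&(V>110); k=np.zeros_like(mat,np.uint8);k[148:220,100:250]=mat[148:220,100:250]
        ct=np.vstack([x for x in cv2.findContours(k,0,2)[0] if cv2.contourArea(x)>15]);r=cv2.minAreaRect(ct);bp=cv2.boxPoints(r)
        print("mat",r,np.round([onz(c,*p,.004) for p in bp],3).tolist())
        wood=(H>8)&(H<22)&(S>60)&(V>110);k=np.zeros_like(wood,np.uint8);k[150:215,248:402]=wood[150:215,248:402]
        ct=np.vstack([x for x in cv2.findContours(k,0,2)[0] if cv2.contourArea(x)>15]);r=cv2.minAreaRect(ct);print("stand",r,np.round([onz(c,*p,.04) for p in cv2.boxPoints(r)],3).tolist())
E
```

```text
top red []
top green [([150.7, 188.0], 36)]
top blue [([202.0, 178.2], 9)]
top cap [([174.4, 163.2], 33), ([150.3, 166.1], 29), ([198.8, 164.8], 19), ([126.5, 167.7], 38), ([223.8, 169.9], 13), ([268.5, 173.5], 15), ([260.9, 173.6], 11), ([258.0, 210.0], 5)]Traceback (most recent call last):
  File "<stdin>", line 10, in <module>
    return _nx.concatenate(arrs, 0, dtype=dtype, casting=casting)
           ~~~~~~~~~~~~~~~^^^^^^^^^^^^^^^^^^^^^^^^^^^^^^^^^^^^^^^
ValueError: need at least one array to concatenate
```

```bash
python3 - <<'E'
from h import *
C={n:camera(n) for n in("top","scene")}
roi={"top":(108,150,402,215),"scene":(172,138,402,320)}
c=C["top"];h=cv2.cvtColor(c["img"],cv2.COLOR_RGB2HSV)
for p in [(139,190),(164,190),(188,190),(127,178),(339,192),(342,172),(365,182),(362,168),(265,181),(285,185),(127,205)]: print(p,h[p[1],p[0]].tolist(),end=" ")
print()
for n,c in C.items():
    h=cv2.cvtColor(c["img"],cv2.COLOR_RGB2HSV).astype(int);H,S,V=h[...,0],h[...,1],h[...,2]
    M={"red":((H<9)|(H>170))&(S>75)&(V>110),"green":(H>35)&(H<80)&(S>65)&(V>60),"blue":(H>100)&(H<135)&(S>45)&(V>30),"cap":(V<85)&(S>35)&((H<22)|(H>165))}
    for k,m in M.items(): print(n,k,[(b[0].tolist(),b[1]) for b in blobs(m,roi[n],4)])
    if n=="top":
        for nm,m,(x0,y0,x1,y1),z in [("mat",(V>105)&(H>30)&(H<110)&(S<60),(108,148,248,220),.005),("stand",(H>5)&(H<25)&(S>60)&(V>105),(249,150,402,215),.04)]:
            k=np.zeros(m.shape,np.uint8);k[y0:y1,x0:x1]=m[y0:y1,x0:x1];k=cv2.morphologyEx(k,cv2.MORPH_OPEN,np.ones((2,2),np.uint8))
            r=cv2.minAreaRect(cv2.findNonZero(k));print(nm,r,np.round([onz(c,*p,z) for p in cv2.boxPoints(r)],3).tolist())
E
```

```text
(139, 190) [57, 15, 170] (164, 190) [54, 14, 185] (188, 190) [54, 13, 189] (127, 178) [8, 69, 189] (339, 192) [35, 77, 145] (342, 172) [14, 89, 114] (365, 182) [11, 22, 129] (362, 168) [13, 70, 106] (265, 181) [22, 29, 205] (285, 185) [17, 81, 230] (127, 205) [55, 15, 186] 
top red [([154.8, 177.6], 5), ([127.0, 179.0], 5)]
top green [([175.0, 176.0], 5), ([150.5, 187.8], 39), ([340.2, 193.8], 13)]
top blue [([202.0, 178.4], 19)]
top cap [([197.8, 152.0], 5), ([265.5, 152.0], 4), ([296.1, 152.0], 8), ([323.6, 154.9], 78), ([342.0, 150.5], 4), ([172.2, 153.7], 6), ([126.6, 155.6], 5), ([148.7, 155.8], 6), ([109.5, 159.5], 4), ([302.5, 159.2], 8), ([309.8, 161.5], 13), ([174.7, 163.4], 47), ([292.4, 162.8], 5), ([199.2, 165.0], 33), ([150.8, 166.4], 42), ([126.1, 167.8], 46), ([224.0, 169.5], 19), ([264.5, 173.4], 52), ([179.9, 186.3], 11), ([172.2, 187.7], 6), ([266.8, 210.9], 50)]
mat ((178.1088409423828, 182.5829620361328), (51.62419509887695, 131.60305786132812), 85.33314514160156) [[0.556, 0.44, 0.005], [0.597, 0.043, 0.005], [0.441, 0.027, 0.005], [0.4, 0.42, 0.005]]
stand ((325.
[... 2245 characters left out ...]
, 231.6], 25), ([375.8, 225.7], 6), ([308.5, 228.0], 4), ([379.2, 232.5], 4), ([234.7, 236.0], 7), ([386.5, 234.2], 4), ([320.4, 246.2], 61), ([179.2, 245.4], 29), ([211.6, 248.2], 5), ([181.5, 252.8], 31), ([287.2, 252.1], 13), ([398.1, 249.9], 8), ([212.5, 251.5], 6), ([214.4, 254.2], 5), ([251.0, 253.0], 4), ([303.2, 266.0], 18), ([315.1, 263.8], 23), ([364.0, 262.2], 4), ([356.5, 268.2], 12), ([182.9, 277.9], 131), ([348.6, 273.1], 9), ([271.2, 274.2], 5), ([345.0, 277.0], 7), ([320.1, 280.5], 8), ([334.2, 283.5], 8), ([326.4, 285.9], 8), ([333.5, 292.1], 12), ([345.9, 302.7], 25), ([259.5, 312.7], 97), ([188.0, 310.2], 4), ([192.5, 311.9], 18), ([265.5, 312.5], 4), ([307.7, 315.2], 10)]
```

```bash
python3 - <<'E'
from h import *
C={n:camera(n) for n in("top","scene")};T,S=C["top"],C["scene"]
h=cv2.cvtColor(T["img"],cv2.COLOR_RGB2HSV).astype(int);H,Sa,V=h[...,0],h[...,1],h[...,2]
L=cv2.cvtColor(T["img"],cv2.COLOR_RGB2LAB).astype(int)
def cen(m,r):
    b=blobs(m,r,4); return max(b,key=lambda x:x[1]) if b else None
bo=cen(L[...,2]<124,(352,165,376,202)); rd=cen(((L[...,1]>138)),(256,172,274,190)); rn=cen(L[...,1]>138,(118,170,136,186)); bn=cen(L[...,2]<118,(190,165,210,195)); bn2=cen(L[...,2]<124,(190,165,210,195))
print("bo",bo,"rd",rd,"rn",rn,"bn",bn,bn2)
prs={"red new":(rn,(207.1,148)),"red open":(rd,(270.2,199.2)),"grn new":(((150.5,187.8),),(209.7,157.7)),"grn open":(((340.2,193.8),),(312.9,246.9)),"blue new":(bn,(240.6,175.3)),"blue open":(bo,(343.2,260.1))}
for k,(a,b) in prs.items():
    if a is not None: X,e=tri(T,a[0],S,b);print(k,np.round(X*1000,1),"gap mm %.1f"%(e*1000))
for k,p in {"red":(126.1,167.8),"grn":(150.8,166.4),"pep":(174.7,163.4),"blue":(199.2,165)}.items(): print("cap",k,np.round(onz(T,*p,.04)*1000,1))
# jar sides in top view: bright label/glass extents, rows across the body
g=cv2.cvtColor(T["img"],cv2.COLOR_RGB2GRAY)
for k,x0,x1 in(("mat",112,216),):
    for r in(176,184,192): print(r,g[r,x0:x1].tolist())
print("stand"); 
for r in(180,190,198): print(r,g[r,250:400].tolist())
E
```

```text
bo (array([367.1, 184.7]), 7) rd (array([265.4, 185.2]), 19) rn (array([126. , 178.6]), 14) bn (array([201.6, 178.3]), 14) (array([199.2, 179.3]), 62)
red new [504.4 379.   37.5] gap mm 2.7
red open [491.8 -29.2  65.4] gap mm 4.2
grn new [478.3 305.2  42.1] gap mm 2.3
grn open [ 471.3 -244.9   61.8] gap mm 2.9
blue new [508.7 157.8  40.9] gap mm 0.4
blue open [ 498.  -320.6   65.8] gap mm 0.7
cap red [534.7 379.9  40. ]
cap grn [540.5 307.9  40. ]
cap pep [550.9 238.2  40. ]
cap blue [547.8 166.2  40. ]
176 [122, 149, 159, 165, 180, 192, 193, 184, 182, 189, 198, 203, 202, 200, 203, 206, 207, 206, 201, 194, 180, 155, 124, 113, 131, 150, 158, 169, 186, 196, 194, 182, 168, 163, 168, 168, 167, 167, 170, 169, 167, 166, 168, 168, 162, 147, 123, 109, 122, 147, 161, 176, 190, 199, 198, 186, 179, 199, 216, 214, 189, 156, 143, 145, 149, 161, 179, 191, 190, 172, 141, 134, 160, 174, 175, 186, 198, 202, 199, 188, 169, 148, 133, 119, 115, 115, 112, 106, 100, 97, 101, 117, 125, 119, 114, 130, 159, 176, 178, 188, 200, 202, 192, 182]
184 [111, 154, 172, 169, 175, 189, 192, 186, 189, 211, 232, 241, 24
[... 2535 characters left out ...]
 207, 223, 231, 231, 228, 222, 215, 205, 197, 190, 185, 181, 189, 198, 200, 200, 198, 196, 197, 197, 189, 165, 141, 141, 162, 183, 193, 195, 195, 194, 193, 187, 169, 151, 154, 174, 187, 185, 167, 147, 142, 145, 158, 181, 194, 189, 169, 147, 152, 174, 189, 192, 192, 191, 190, 190, 184, 168, 152, 155, 173, 184, 187, 186, 186, 185, 185, 184, 178, 157, 130, 122, 128, 129, 129, 129, 128, 130, 132, 133, 133, 132, 132, 136, 147, 157, 150, 136, 125, 131, 156, 178, 187, 182, 159, 126, 116, 134, 156, 171, 180, 187, 193, 196, 198, 201, 201, 200, 195, 188, 181, 178, 179, 180, 179, 178, 172, 154, 138, 142, 158, 169, 173, 174, 174, 173, 172, 168, 156, 148, 153, 162, 162, 146, 124, 111, 110, 112, 114, 114]
```

```bash
python3 - <<'E'
from h import *
T=camera("top");S=camera("scene")
def show(n,a): print(n,np.round(np.array(a)*1000,1).tolist())
# silhouettes read from the enlarged top view: cap centre col,row of end ; foot col,row
for k,(a,b) in {"red":((127.3,165),(128,201)),"green":((151.5,163.6),(152.7,200.4)),"blue":((200,162.4),(201.4,198.6))}.items():
    A,B=onz(T,*a,.03),onz(T,*b,.025);d=A-B;show(k,[(A+B)[:2]/2]);print(" len %.1f yaw %.1f"%(1000*np.hypot(*d[:2]),np.degrees(np.arctan2(d[1],d[0]))))
t=np.tan(np.radians(16))
for k,r in {"red":{180:(282.4,293.4),190:(282.6,293.2),198:(282.5,293.3)},"green":{180:(307.2,318.4),190:(307.3,318.4),198:(307.2,318.4)},"blue":{180:(379.3,390),190:(378.4,389.4),198:(378.3,389)}}.items():
    o=[]
    for row,(a,b) in r.items():
        z=.03
        for _ in range(5):
            X=onz(T,(a+b)/2,row,z); z=.031+(X[0]-.487)*t
        o.append(X)
    show("cradle "+k,o)
g=cv2.cvtColor(T["img"],cv2.COLOR_RGB2GRAY)
for u in(277,288,313,330,373,384): print(u,"top",g[158:174,u].tolist(),"bot",g[198:214,u].tolist())
X=onz(T,265.1,169.6,.075);show("open red cap end",X)
# project expected stand pts in both views for a check: stand origin guess
E
sed -n 1,1p h.py >/dev/null
```

```text
red [[491.3, 377.7]]
 len 106.6 yaw 2.7
green [[495.9, 305.7]]
 len 109.1 yaw 3.4
blue [[503.5, 162.1]]
 len 107.5 yaw 3.6
cradle red [[509.4, -95.8, 37.4], [480.6, -97.2, 29.2], [457.2, -98.4, 22.5]]
cradle green [[511.0, -169.3, 37.9], [482.1, -171.3, 29.6], [458.7, -172.7, 22.9]]
cradle blue [[515.5, -381.8, 39.2], [486.6, -382.7, 30.9], [463.2, -384.5, 24.2]]
277 top [80, 79, 78, 78, 76, 76, 76, 85, 129, 174, 188, 191, 188, 189, 193, 198] bot [197, 193, 191, 183, 161, 141, 157, 187, 196, 177, 133, 84, 79, 84, 81, 80]
288 top [83, 78, 74, 75, 76, 77, 79, 90, 132, 173, 188, 190, 189, 191, 196, 200] bot [195, 192, 191, 183, 156, 139, 161, 186, 183, 148, 101, 80, 91, 95, 94, 92]
313 top [85, 83, 84, 83, 80, 77, 88, 133, 177, 190, 189, 188, 187, 190, 194, 197] bot [191, 189, 182, 163, 146, 158, 179, 181, 157, 119, 96, 98, 102, 105, 103, 103]
330 top [87, 85, 84, 86, 85, 88, 115, 150, 164, 163, 159, 157, 159, 163, 165, 165] bot [128, 134, 141, 139, 153, 179, 189, 173, 134, 101, 96, 102, 102, 101, 98, 99]
373 top [97, 101, 102, 102, 105, 133, 168, 180, 179, 176, 177, 181, 185, 188, 189, 186] bot [180, 158, 143, 157, 179, 180, 154, 117, 96, 99, 105, 106, 106, 107, 105, 106]
384 top [102, 99, 95, 94, 104, 138, 169, 182, 184, 184, 185, 191, 194, 196, 192, 184] bot [174, 155, 152, 173, 184, 173, 139, 108, 101, 106, 110, 109, 110, 108, 108, 106]
open red cap end [533.5, -26.0, 75.0]
```

```bash
python3 -m handwheel '{"gripper":[0.3,0.3,0.3,0.3],"slide":[[0,0,0],[0,0,0],[0,0,0],[0,0,0]],"yaw":[-0.125,-0.125,-0.042,0]}' 25; python3 -c "
from workcell import sensors;o=sensors.get_obs();print(o['q'],o['opening'])"
```

```text
time: 0.83
ee_pos: [0.1215, 0.5364, 0.2313]
tcp_rot: [180.0, -0.0, -175.9]
wrist_force: [-0.2, -0.1, -0.2]
opening: 0.0553
grasp_force: 0.0
[7.72340173e+01 4.97754187e+00 1.00788745e+01 9.51000811e+01
 7.31423148e-04 7.31569450e+01] 0.055338165905880254
```

```bash
cat > d.py <<'E'
import sys,numpy as np
from workcell import sensors
from scipy.spatial.transform import Rotation as R
o=sensors.get_obs();t=np.array([float(a) for a in sys.argv[1:4]])
d=R.from_euler("xyz",o["tcp_rot"],degrees=True).inv().apply(t-o["ee_pos"]*1000);n=np.linalg.norm(d);k=int(np.ceil(n/40))
print("tool delta",d.round(1),"rows",k,"each",(d/k).round(1))
E
python3 -m handwheel '{"gripper":[0.3,0.3,0.3,0.3,0.3,0.3,0.3,0.3],"slide":[[-36,-18,0],[-36,-18,0],[-36,-18,0],[-36,-18,0],[-36,-18,0],[-36,-18,0],[-36,-18,0],[-36,-18,0]],"yaw":[0,0,0,0,0,0,0,0]}'; python3 d.py 491 378 100
```

```text
time: 1.5
ee_pos: [0.4205, 0.4115, 0.2315]
tcp_rot: [180.0, 0.0, -176.2]
wrist_force: [-0.3, 0.1, -0.2]
opening: 0.0555
grasp_force: 0.0
tool delta [-68.1 -38.2 131.5] rows 4 each [-17.   -9.5  32.9]
```

```bash
python3 -m handwheel '{"gripper":[0.3,0.3,0.3,0.3,0.3,0.3],"slide":[[-17,-9.5,33],[-17,-9.5,33],[-17,-9.5,33],[-17,-9.5,32],[0,0,0],[0,0,0]],"yaw":[0,0,0,0,0,0]}'; python3 d.py 491 378 9; python3 - <<'E'
from h import *
c=camera("scene");cv2.imwrite("pics/g1.png",cv2.resize(c["img"][90:220,150:330,::-1],None,fx=4,fy=4,interpolation=cv2.INTER_CUBIC))
c=camera("top");print(P(c,[.491,.378,.10]))
cv2.imwrite("pics/g1t.png",cv2.resize(c["img"][140:220,90:250,::-1],None,fx=4,fy=4,interpolation=cv2.INTER_CUBIC))
E
```

```text
time: 2.0
ee_pos: [0.4888, 0.3782, 0.0984]
tcp_rot: [-179.9, -0.2, -176.2]
wrist_force: [-0.5, -0.2, -0.2]
opening: 0.0556
grasp_force: 0.0
tool delta [-2.4 -0.2 89.3] rows 3 each [-0.8 -0.1 29.8]
[118.61398612 180.43129984]
```

View pics/g1.png

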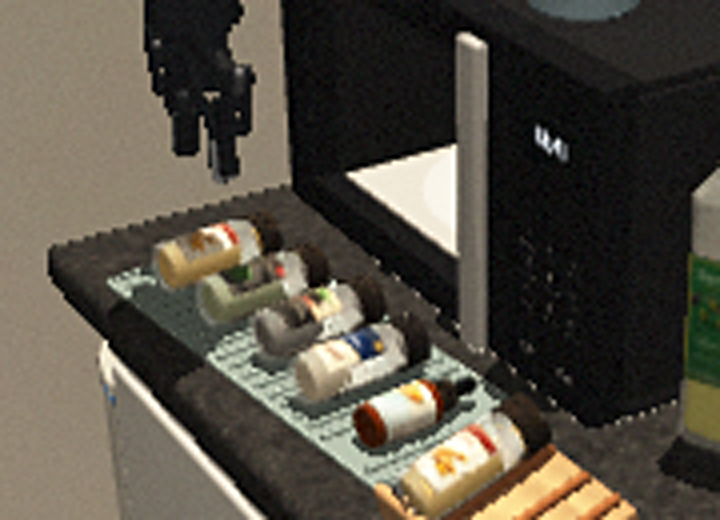

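The gripper is over the red jar, with its fingertips at about (185–230,165) in the crop and open along y. I'll descend and grip.

```bash
python3 -m handwheel '{"gripper":[0.3,0.3,0.3,0.3,0.3,0.3],"slide":[[-1,0,25],[0,0,25],[0,0,20],[0,0,12],[0,0,7],[0,0,0]],"yaw":[0,0,0,0,0,0]}'; python3 -m handwheel '{"gripper":[-0.2,-0.2,-0.3,-0.3,-0.3,-0.3],"slide":[[0,0,0],[0,0,0],[0,0,0],[0,0,0],[0,0,0],[0,0,0]],"yaw":[0,0,0,0,0,0]}' 25
```

```text
time: 2.6
ee_pos: [0.4898, 0.38, 0.0114]
tcp_rot: [180.0, -0.0, -176.0]
wrist_force: [0.7, -0.2, 0.3]
opening: 0.0556
grasp_force: 0.0
time: 3.1
ee_pos: [0.4909, 0.3804, 0.0132]
tcp_rot: [179.9, 0.1, -176.0]
wrist_force: [-3.0, 0.8, 7.4]
opening: 0.0395
grasp_force: 25.5
```

```bash
python3 -m handwheel '{"gripper":[0.2,0.2,0.2,0.2,0.2],"slide":[[0,0,0],[0,0,0],[0,0,0],[0,0,4],[0,0,0]],"yaw":[0,0,0,0,0]}'; python3 -m handwheel '{"gripper":[-0.2,-0.2,-0.3,-0.3,-0.3,-0.3],"slide":[[0,0,0],[0,0,0],[0,0,0],[0,0,0],[0,0,0],[0,0,0]],"yaw":[0,0,0,0,0,0]}' 25
```

```text
time: 3.52
ee_pos: [0.49, 0.3792, 0.0064]
tcp_rot: [-180.0, -0.0, -176.0]
wrist_force: [0.8, -0.2, 0.2]
opening: 0.0508
grasp_force: 0.0
time: 4.02
ee_pos: [0.4903, 0.3796, 0.0074]
tcp_rot: [180.0, 0.0, -176.0]
wrist_force: [0.4, 2.3, 0.6]
opening: 0.0401
grasp_force: 25.4
```

```bash
python3 -m handwheel '{"gripper":[-0.3,-0.3,-0.3,-0.3,-0.3,-0.3,-0.3],"slide":[[0,0,8],[0,0,-15],[0,0,-25],[0,0,-35],[0,0,-35],[0,0,-25],[0,0,0]],"yaw":[0,0,0,0,0,0,0]}' 25; python3 d.py 492 -97 130
```

```text
time: 4.6
ee_pos: [0.4919, 0.3804, 0.1404]
tcp_rot: [179.8, 0.4, -176.1]
wrist_force: [0.3, 0.2, -0.2]
opening: 0.0403
grasp_force: 29.2
tool delta [  32.9 -476.3    8.4] rows 12 each [  2.7 -39.7   0.7]
```

I typed a wrong sign in the first row: it went 8 mm down before lifting. I'll check how the jar sits in the grip.

```bash
python3 - <<'E'
from h import *
c=camera("scene");t=camera("top");f=lambda i:cv2.resize(i,None,fx=4,fy=4,interpolation=cv2.INTER_CUBIC)
cv2.imwrite("pics/g2.png",np.vstack([f(c["img"][80:160,150:330,::-1]),f(t["img"][150:214,80:260,::-1])]))
o=sensors.get_obs();print(o["ee_pos"],o["wrist_force"],o["opening"],P(c,o["ee_pos"]),P(t,o["ee_pos"]))
E
```

```text
[0.49065391 0.37955402 0.13481792] [-1.00894221 -0.37034168 -2.87675954] 0.03964729956855553 [200.50323923 121.6029896 ] [113.23446216 179.12406569]
```

View pics/g2.png

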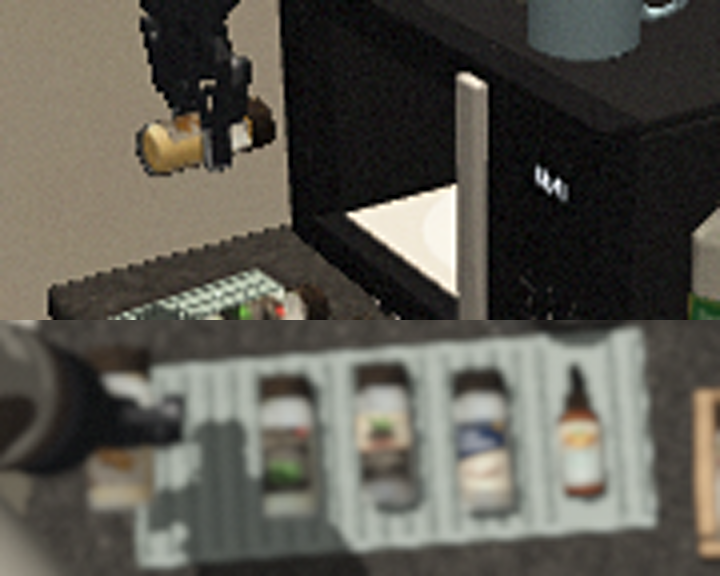

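```bash
python3 - <<'E'
from h import *
c=camera("scene");o=sensors.get_obs();m=o["ee_pos"]+[0,0,.0176];a=np.radians(4)
for p in(-16,-8,0,8):
    q=np.radians(p);d=np.array([np.cos(a)*np.cos(q),np.sin(a)*np.cos(q),np.sin(q)])*.0525
    print(p,[((P(c,m+s*d)-[150,80])*4).round().tolist() for s in(-1,1)])
i=c["img"][80:160,150:330]; h=cv2.cvtColor(i,cv2.COLOR_RGB2HSV).astype(int)
m=(h[...,0]>8)&(h[...,0]<28)&(h[...,1]>100)&(h[...,2]>110);print([(b[0]*4,b[1]) for b in blobs(m,(30,20,70,60),4)])
E
```

```text
-16 [[141.0, 146.0], [256.0, 150.0]]
-8 [[140.0, 155.0], [257.0, 141.0]]
0 [[141.0, 164.0], [257.0, 132.0]]
8 [[142.0, 173.0], [256.0, 124.0]]
[(array([185.6, 129.2]), 16), (array([168.8, 156.8]), 91)]
```

```bash
python3 -m handwheel '{"gripper":[-0.3,-0.3,-0.3,-0.3,-0.3,-0.3,-0.3,-0.3],"slide":[[2,-20,0],[3,-38,0],[3,-40,0],[3,-40,0],[3,-40,0],[3,-40,0],[3,-40,0],[3,-40,0]],"yaw":[0,0,0,0,0,0,0,0]}'; python3 -m handwheel '{"gripper":[-0.3,-0.3,-0.3,-0.3,-0.3,-0.3,-0.3,-0.3],"slide":[[3,-40,0],[3,-40,0],[2,-40,0],[2,-30,0],[0,-20,0],[0,-8,0],[0,0,0],[0,0,0]],"yaw":[0,0,0,0.017,0,0,0,0]}'; python3 d.py 496 -97 70
```

```text
time: 5.42
ee_pos: [0.4865, 0.0786, 0.1321]
tcp_rot: [-180.0, -0.2, -176.0]
wrist_force: [-0.1, -0.2, -1.9]
opening: 0.04
grasp_force: 29.1
time: 6.08
ee_pos: [0.4892, -0.0973, 0.133]
tcp_rot: [180.0, -0.1, -177.0]
wrist_force: [0.6, 0.3, -1.5]
opening: 0.0402
grasp_force: 29.1
tool delta [-6.9 -0.1 63. ] rows 2 each [-3.5 -0.1 31.5]
```

```bash
python3 -m handwheel '{"gripper":[-0.3,-0.3,-0.3,-0.3,-0.3,-0.3],"slide":[[-3,0,25],[-3,0,25],[-1,0,15],[0,0,9],[0,0,4],[0,0,0]],"yaw":[0,0,0,0,0,0]}' 20; python3 - <<'E'
from h import *
c=camera("scene");t=camera("top");f=lambda i:cv2.resize(i,None,fx=4,fy=4,interpolation=cv2.INTER_CUBIC)
cv2.imwrite("pics/g3.png",np.vstack([f(c["img"][175:255,230:410,::-1]),f(t["img"][150:214,240:420,::-1])]))
E
```

```text
time: 6.58
ee_pos: [0.4964, -0.0964, 0.0557]
tcp_rot: [180.0, -0.1, -176.9]
wrist_force: [-0.9, -0.2, -1.4]
opening: 0.0405
grasp_force: 29.2
```

View pics/g3.png

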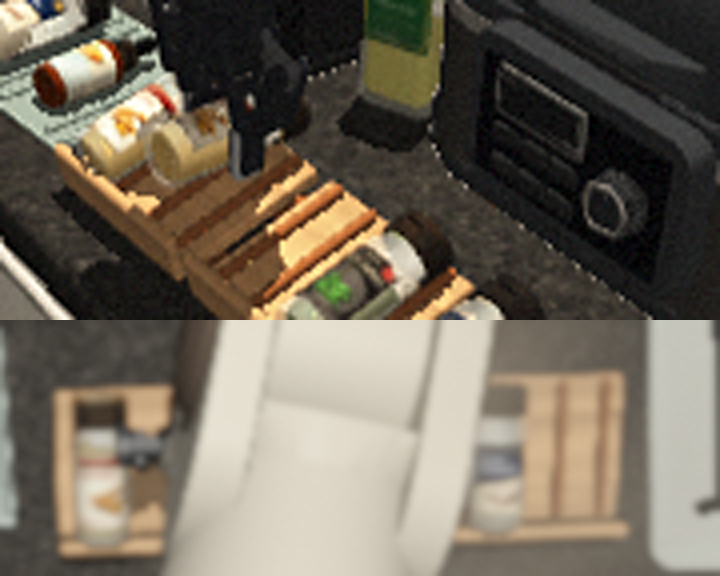

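The red jar hangs level over its cradle, with the foot at about (175,160) in the crop and the finger clear of the open red jar. I'll lower it slowly.

```bash
python3 -m handwheel '{"gripper":[-0.3,-0.3,-0.3,-0.3,-0.3,-0.3],"slide":[[0,0,3],[0,0,3],[0,0,3],[0,0,2],[0,0,0],[0,0,0]],"yaw":[0,0,0,0,0,0]}' 20; python3 -m handwheel '{"gripper":[-0.3,-0.3,-0.3,-0.3],"slide":[[0,0,2],[0,0,2],[0,0,0],[0,0,0]],"yaw":[0,0,0,0]}' 20;
```

```text
time: 7.18
ee_pos: [0.4966, -0.0973, 0.0452]
tcp_rot: [180.0, -0.0, -177.0]
wrist_force: [0.5, 0.3, -1.7]
opening: 0.0399
grasp_force: 29.2
time: 7.52
ee_pos: [0.4969, -0.0971, 0.0416]
tcp_rot: [180.0, 0.0, -177.0]
wrist_force: [-0.4, 2.3, 2.2]
opening: 0.0399
grasp_force: 28.3
```

```bash
python3 -m handwheel '{"gripper":[-0.3,-0.3,-0.3,-0.3],"slide":[[0,0,2],[0,0,2],[0,0,0],[0,0,0]],"yaw":[0,0,0,0]}' 20; python3 -m handwheel '{"gripper":[-0.3,-0.3,-0.3,-0.3],"slide":[[0,0,2],[0,0,1],[0,0,0],[0,0,0]],"yaw":[0,0,0,0]}' 20;
```

```text
time: 7.85
ee_pos: [0.4965, -0.0969, 0.0373]
tcp_rot: [180.0, -0.0, -177.0]
wrist_force: [-2.7, 4.0, 3.3]
opening: 0.0403
grasp_force: 28.5
time: 8.18
ee_pos: [0.4965, -0.0969, 0.0342]
tcp_rot: [180.0, -0.0, -177.0]
wrist_force: [-2.7, 4.6, 3.9]
opening: 0.0399
grasp_force: 29.1
```

```bash
python3 -m handwheel '{"gripper":[-0.3,-0.3,-0.3,-0.3],"slide":[[0,1.5,0],[2,0,1],[0,0,0],[0,0,0]],"yaw":[0,0,0,0]}' 20; python3 -m handwheel '{"gripper":[-0.3,-0.3,-0.3,-0.3],"slide":[[2,0,1],[1,0,0.5],[0,0,0],[0,0,0]],"yaw":[0,0,0,0]}' 20;
```

```text
time: 8.52
ee_pos: [0.4951, -0.0963, 0.0336]
tcp_rot: [-179.9, 0.1, -177.0]
wrist_force: [0.1, -3.4, 2.9]
opening: 0.0402
grasp_force: 28.6
time: 8.85
ee_pos: [0.4917, -0.0962, 0.0319]
tcp_rot: [-180.0, 0.0, -177.0]
wrist_force: [0.9, -2.5, 4.0]
opening: 0.0399
grasp_force: 28.5
```

```bash
python3 - <<'E'
from h import *
c=camera("scene");t=camera("top");f=lambda i:cv2.resize(i,None,fx=5,fy=5,interpolation=cv2.INTER_CUBIC)
cv2.imwrite("pics/g4.png",f(c["img"][185:265,235:355,::-1]))
E
```

```text
(no output)
```

View pics/g4.png

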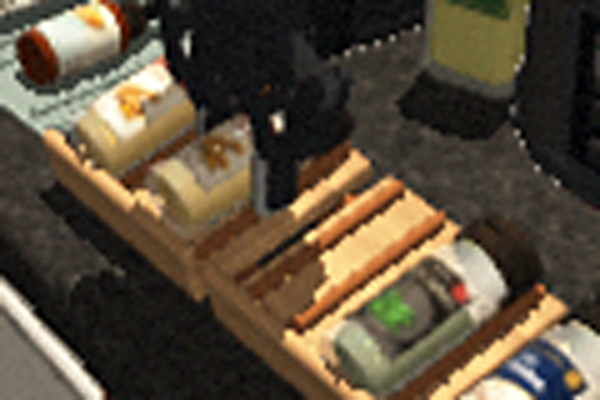

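The jar now lies tilted in the cradle, parallel to the open red jar. Its foot, at about (185,205), is close to the lip. I'll ease it down to the lip until the force shows contact.

```bash
python3 -m handwheel '{"gripper":[-0.3,-0.3,-0.3,-0.3],"slide":[[2,-0.5,0.5],[1,0,0.3],[0,0,0],[0,0,0]],"yaw":[0,0,0,0]}' 20; python3 -m handwheel '{"gripper":[-0.3,-0.3,-0.3,-0.3],"slide":[[2,0,0.6],[1,0,0.3],[0,0,0],[0,0,0]],"yaw":[0,0,0,0]}' 20;
```

```text
time: 9.28
ee_pos: [0.4889, -0.0965, 0.031]
tcp_rot: [180.0, 0.0, -177.0]
wrist_force: [2.1, 0.2, 2.4]
opening: 0.0399
grasp_force: 28.5
time: 9.62
ee_pos: [0.4885, -0.0967, 0.0313]
tcp_rot: [180.0, 0.3, -177.0]
wrist_force: [14.4, 2.2, 2.7]
opening: 0.0401
grasp_force: 28.4
```

```bash
python3 -m handwheel '{"gripper":[-0.3,-0.3,-0.3],"slide":[[-2,0,0],[0,0,0],[0,0,0]],"yaw":[0,0,0]}' 20; python3 -m handwheel '{"gripper":[-0.02,0.0,0.05,0.1,0.15,0.2,0.25,0.25],"slide":[[0,0,0],[0,0,0],[0,0,0],[0,0,0],[0,0,0],[0,0,0],[0,0,0],[0,0,0]],"yaw":[0,0,0,0,0,0,0,0]}' 20
```

```text
time: 9.87
ee_pos: [0.4887, -0.0966, 0.0307]
tcp_rot: [180.0, 0.1, -177.0]
wrist_force: [6.4, 0.0, 5.4]
opening: 0.0402
grasp_force: 28.8
time: 10.53
ee_pos: [0.4876, -0.0967, 0.03]
tcp_rot: [180.0, -0.0, -177.0]
wrist_force: [0.2, 0.0, -0.2]
opening: 0.0537
grasp_force: 0.0
```

```bash
python3 -m handwheel '{"gripper":[0.28,0.28,0.28,0.28,0.28,0.28],"slide":[[0,0,-8],[0,0,-20],[0,0,-30],[0,0,-30],[0,0,-15],[0,0,0]],"yaw":[0,0,0,0,-0.017,0]}';python3 d.py 503 163 120
```

```text
time: 11.03
ee_pos: [0.4894, -0.0971, 0.1378]
tcp_rot: [-179.9, 0.3, -176.0]
wrist_force: [-0.2, -0.2, 0.0]
opening: 0.0549
grasp_force: 0.0
tool delta [-31.7 258.5  17.5] rows 7 each [-4.5 36.9  2.5]
```

```bash
python3 -m handwheel '{"gripper":[0.28,0.28,0.28,0.28,0.28,0.28,0.28,0.28],"slide":[[-4,37,0],[-4,37,0],[-5,37,0],[-5,37,0],[-5,37,0],[-5,37,0],[-4,37,5],[0,0,0]],"yaw":[0,0,0,0,0,0,0,0]}'; python3 -m handwheel '{"gripper":[0.28],"slide":[[0,0,0]],"yaw":[0]}'; python3 d.py 503 163 6.5;  python3 - <<'E'
from h import *
c=camera("scene");t=camera("top");f=lambda i:cv2.resize(i,None,fx=4,fy=4,interpolation=cv2.INTER_CUBIC)
cv2.imwrite("pics/g5.png",np.vstack([f(c["img"][150:230,190:370,::-1]),f(t["img"][150:214,180:360,::-1])]))
E
```

```text
time: 11.7
ee_pos: [0.5011, 0.1689, 0.1268]
tcp_rot: [179.9, -0.1, -175.8]
wrist_force: [-0.1, 0.2, -0.1]
opening: 0.0546
grasp_force: 0.0
time: 11.78
ee_pos: [0.5011, 0.1654, 0.1272]
tcp_rot: [-180.0, -0.1, -175.8]
wrist_force: [-0.2, -1.1, -0.3]
opening: 0.0546
grasp_force: 0.0
tool delta [ -1.9  -2.5 120.7] rows 4 each [-0.5 -0.6 30.2]
```

View pics/g5.png

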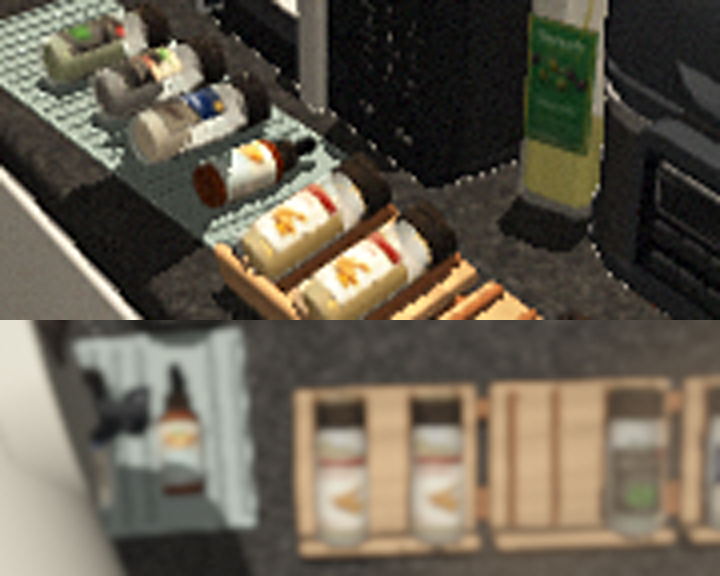

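The new red jar lies beside the open one, with both caps level at v≈400 and both feet at v≈540 in the top crop. Next I'll grip the blue jar.

```bash
python3 -m handwheel '{"gripper":[0.28,0.28,0.28,0.28,0.28,0.28,0.28],"slide":[[-1,-1,30],[-1,0,30],[0,0,30],[0,0,18],[0,0,8],[0,0,4],[0,0,0]],"yaw":[0,0,0,0,0,0,0]}'; python3 -m handwheel '{"gripper":[-0.2,-0.2,-0.3,-0.3,-0.3,-0.3],"slide":[[0,0,0],[0,0,0],[0,0,0],[0,0,0],[0,0,0],[0,0,0]],"yaw":[0,0,0,0,0,0]}' 25
```

```text
time: 12.47
ee_pos: [0.5039, 0.1622, 0.0082]
tcp_rot: [-180.0, -0.0, -176.1]
wrist_force: [-1.2, 0.3, 1.3]
opening: 0.0546
grasp_force: 0.0
time: 12.97
ee_pos: [0.5052, 0.1638, 0.0103]
tcp_rot: [179.9, 0.2, -176.0]
wrist_force: [-0.6, 2.4, 7.4]
opening: 0.0402
grasp_force: 25.7
```

```bash
python3 -m handwheel '{"gripper":[-0.3,-0.3,-0.3,-0.3,-0.3,-0.3,-0.3],"slide":[[0,0,-8],[0,0,-20],[0,0,-30],[0,0,-35],[0,0,-30],[0,0,-10],[0,0,0]],"yaw":[0,0,0,0,0,0,0]}' 25; python3 d.py 510 -382 140; python3 - <<'E'
from h import *
t=camera("top")
for z in(.05,.15,.25): print(z,onz(t,345,135,z).round(3),onz(t,420,135,z).round(3))
E
```

```text
time: 13.55
ee_pos: [0.5052, 0.1632, 0.1449]
tcp_rot: [179.9, 0.3, -176.0]
wrist_force: [-0.1, 0.1, -1.4]
opening: 0.0402
grasp_force: 25.4
tool delta [  32.9 -544.2    4.2] rows 14 each [  2.3 -38.9   0.3]
0.05 [ 0.645 -0.261  0.05 ] [ 0.65  -0.483  0.05 ]
0.15 [ 0.62  -0.232  0.15 ] [ 0.625 -0.432  0.15 ]
0.25 [ 0.595 -0.204  0.25 ] [ 0.599 -0.382  0.25 ]
```

```bash
python3 -m handwheel '{"gripper":[-0.3,-0.3,-0.3,-0.3,-0.3,-0.3,-0.3,-0.3],"slide":[[2,-20,0],[2,-38,0],[2,-40,0],[2,-40,0],[2,-40,0],[2,-40,0],[2,-40,0],[2,-40,0]],"yaw":[0,0,0,0,0,0,0,0]}'; python3 -m handwheel '{"gripper":[-0.3,-0.3,-0.3,-0.3,-0.3,-0.3,-0.3,-0.3],"slide":[[3,-40,0],[3,-40,0],[3,-40,0],[3,-40,0],[2,-40,0],[2,-30,0],[1,-15,0],[0,0,0]],"yaw":[0,0,0,0.017,0,0,0,0]}'; python3 -m handwheel '{"gripper":[-0.3],"slide":[[0,0,0]],"yaw":[0]}'; python3 d.py 510 -382 58
```

```text
time: 14.27
ee_pos: [0.5071, -0.1373, 0.139]
tcp_rot: [180.0, -0.2, -176.0]
wrist_force: [0.8, 0.6, -0.9]
opening: 0.0401
grasp_force: 25.4
time: 14.93
ee_pos: [0.5054, -0.3837, 0.1377]
tcp_rot: [179.9, -0.2, -177.2]
wrist_force: [1.1, -0.9, -1.3]
opening: 0.0402
grasp_force: 25.4
time: 15.02
ee_pos: [0.5059, -0.3812, 0.1385]
tcp_rot: [179.9, -0.2, -177.1]
wrist_force: [0.9, 0.1, -0.7]
opening: 0.0403
grasp_force: 25.4
tool delta [-4.3 -1.2 80.5] rows 3 each [-1.4 -0.4 26.8]
```

```bash
python3 -m handwheel '{"gripper":[-0.3,-0.3,-0.3,-0.3,-0.3,-0.3,-0.3],"slide":[[-2,-1,25],[-2,-1,25],[0,0,18],[0,0,9],[0,0,4],[0,0,0],[0,0,0]],"yaw":[0,0,0,0,0,0,0]}' 20; python3 -m handwheel '{"gripper":[-0.3,-0.3,-0.3,-0.3,-0.3,-0.3],"slide":[[0,0,3],[0,0,3],[0,0,3],[0,0,2],[0,0,0],[0,0,0]],"yaw":[0,0,0,0,0,0]}' 20;
```

```text
time: 15.6
ee_pos: [0.5114, -0.3826, 0.0611]
tcp_rot: [-180.0, 0.0, -177.0]
wrist_force: [0.3, 0.1, -0.1]
opening: 0.0401
grasp_force: 25.4
time: 16.1
ee_pos: [0.5113, -0.3832, 0.0494]
tcp_rot: [-180.0, 0.0, -177.0]
wrist_force: [1.1, -1.4, -0.1]
opening: 0.0402
grasp_force: 23.4
```

```bash
python3 - <<'E'
from h import *
c=camera("scene");f=lambda i:cv2.resize(i,None,fx=4.5,fy=4.5,interpolation=cv2.INTER_CUBIC)
cv2.imwrite("pics/g6.png",f(c["img"][215:325,280:420,::-1]))
E
```

```text
(no output)
```

View pics/g6.png

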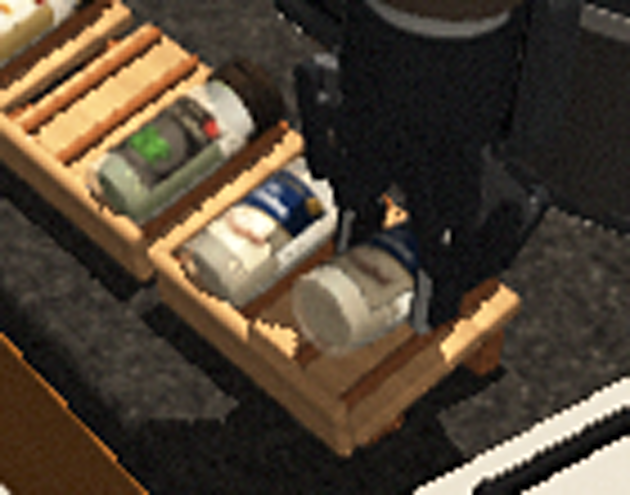

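The blue jar is over the empty −y cradle, with its foot at about (330,310) and the fingers clear. I'll keep lowering.

```bash
python3 -m handwheel '{"gripper":[-0.3,-0.3,-0.3,-0.3,-0.3],"slide":[[0,0,2],[0,0,2],[0,0,2],[0,0,0],[0,0,0]],"yaw":[0,0,0,0,0]}' 20; python3 -m handwheel '{"gripper":[-0.3,-0.3,-0.3,-0.3],"slide":[[0,0,2],[0,0,1],[0,0,0],[0,0,0]],"yaw":[0,0,0,0]}' 20;
```

```text
time: 16.57
ee_pos: [0.5108, -0.3831, 0.043]
tcp_rot: [-180.0, -0.0, -177.0]
wrist_force: [-4.9, -3.1, 3.8]
opening: 0.0401
grasp_force: 23.2
time: 16.9
ee_pos: [0.5108, -0.3831, 0.0401]
tcp_rot: [-180.0, -0.0, -177.0]
wrist_force: [-4.1, -4.4, 2.7]
opening: 0.04
grasp_force: 23.6
```

```bash
python3 -m handwheel '{"gripper":[-0.3,-0.3,-0.3,-0.3],"slide":[[0,-1,1],[2,0,1],[2,0,0.5],[0,0,0]],"yaw":[0,0,0,0]}' 20; python3 -m handwheel '{"gripper":[-0.3,-0.3,-0.3,-0.3],"slide":[[2,0,0.6],[2,0,0.6],[0,0,0],[0,0,0]],"yaw":[0,0,0,0]}' 20;
```

```text
time: 17.23
ee_pos: [0.5072, -0.3838, 0.0375]
tcp_rot: [180.0, 0.0, -177.0]
wrist_force: [1.3, 0.5, 2.9]
opening: 0.04
grasp_force: 23.4
time: 17.57
ee_pos: [0.5046, -0.384, 0.0369]
tcp_rot: [-180.0, 0.2, -177.0]
wrist_force: [8.3, 1.2, 3.8]
opening: 0.0401
grasp_force: 23.3
```

```bash
python3 -m handwheel '{"gripper":[-0.3,-0.3,-0.3],"slide":[[1.5,0,0.3],[0,0,0],[0,0,0]],"yaw":[0,0,0]}' 20; python3 -m handwheel '{"gripper":[-0.3,-0.3,-0.3],"slide":[[-2,0,0],[0,0,0],[0,0,0]],"yaw":[0,0,0]}' 20; python3 - <<'E'
from h import *
c=camera("scene");f=lambda i:cv2.resize(i,None,fx=4.5,fy=4.5,interpolation=cv2.INTER_CUBIC)
cv2.imwrite("pics/g7.png",f(c["img"][215:325,280:420,::-1]))
E
```

```text
time: 17.82
ee_pos: [0.5042, -0.384, 0.0371]
tcp_rot: [-180.0, 0.3, -176.9]
wrist_force: [12.3, 2.0, 3.4]
opening: 0.0399
grasp_force: 23.5
time: 18.07
ee_pos: [0.5044, -0.384, 0.0365]
tcp_rot: [-180.0, 0.1, -177.0]
wrist_force: [6.4, 0.5, 4.2]
opening: 0.0395
grasp_force: 23.6
```

View pics/g7.png

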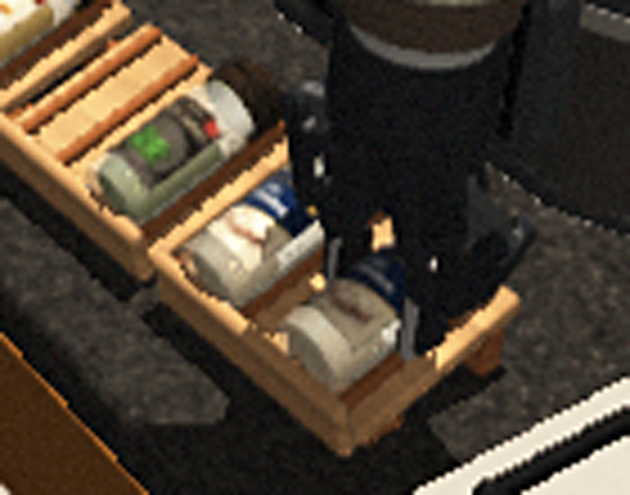

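The blue jar is seated, with its foot at about (315,345) against the lip and tilted like its neighbour. I'll release it and go for green.

```bash
python3 -m handwheel '{"gripper":[-0.02,0.0,0.05,0.1,0.15,0.2,0.25,0.25],"slide":[[0,0,0],[0,0,0],[0,0,0],[0,0,0],[0,0,0],[0,0,0],[0,0,0],[0,0,0]],"yaw":[0,0,0,0,0,0,0,0]}' 20; python3 -m handwheel '{"gripper":[0.28,0.28,0.28,0.28,0.28,0.28],"slide":[[0,0,-8],[0,0,-20],[0,0,-30],[0,0,-30],[0,0,-15],[0,0,0]],"yaw":[0,0,0,0,-0.017,0]}';python3 d.py 496 307 125
```

```text
time: 18.78
ee_pos: [0.5036, -0.3842, 0.036]
tcp_rot: [180.0, -0.0, -177.0]
wrist_force: [-0.5, 0.9, 0.2]
opening: 0.0532
grasp_force: 0.0
time: 19.28
ee_pos: [0.505, -0.3852, 0.1445]
tcp_rot: [-179.7, 0.3, -176.0]
wrist_force: [0.5, -0.9, 1.3]
opening: 0.0542
grasp_force: 0.0
tool delta [-39.4 691.2  16.5] rows 18 each [-2.2 38.4  0.9]
```

```bash
python3 -m handwheel '{"gripper":[0.28,0.28,0.28,0.28,0.28,0.28,0.28,0.28],"slide":[[-2,38,0],[-2,40,0],[-2,40,0],[-2,40,0],[-2,40,0],[-2,40,0],[-2,40,0],[-2,40,0]],"yaw":[0,0,0,0,0,0,0,0]}'; python3 -m handwheel '{"gripper":[0.28,0.28,0.28,0.28,0.28,0.28,0.28,0.28],"slide":[[-2,40,0],[-2,40,0],[-2,40,0],[-2,40,0],[-2,40,0],[-2,40,0],[-2,40,0],[-2,40,0]],"yaw":[0,0,0,0,0,0,0,0]}'; python3 -m handwheel '{"gripper":[0.28,0.28,0.28,0.28],"slide":[[-2,35,0],[-2,20,0],[0,0,0],[0,0,0]],"yaw":[0,0,0,0]}';python3 d.py 496 307 6.5;python3 - <<'E'
from h import *
c=camera("scene");t=camera("top");f=lambda i:cv2.resize(i,None,fx=4,fy=4,interpolation=cv2.INTER_CUBIC)
cv2.imwrite("pics/g8.png",np.vstack([f(c["img"][120:200,170:350,::-1]),f(t["img"][150:214,228:408,::-1])]))
E
```

```text
time: 19.95
ee_pos: [0.4969, -0.064, 0.1389]
tcp_rot: [180.0, -0.0, -176.1]
wrist_force: [0.2, -0.2, 0.2]
opening: 0.055
grasp_force: 0.0
time: 20.62
ee_pos: [0.4908, 0.2565, 0.1389]
tcp_rot: [-180.0, -0.0, -176.0]
wrist_force: [0.8, -0.5, 0.2]
opening: 0.0545
grasp_force: 0.0
time: 20.95
ee_pos: [0.4911, 0.3104, 0.1384]
tcp_rot: [-180.0, -0.1, -175.9]
wrist_force: [-0.1, -0.0, -0.1]
opening: 0.0547
grasp_force: 0.0
tool delta [ -4.8  -3.6 131.8] rows 4 each [-1.2 -0.9 33. ]
```

View pics/g8.png

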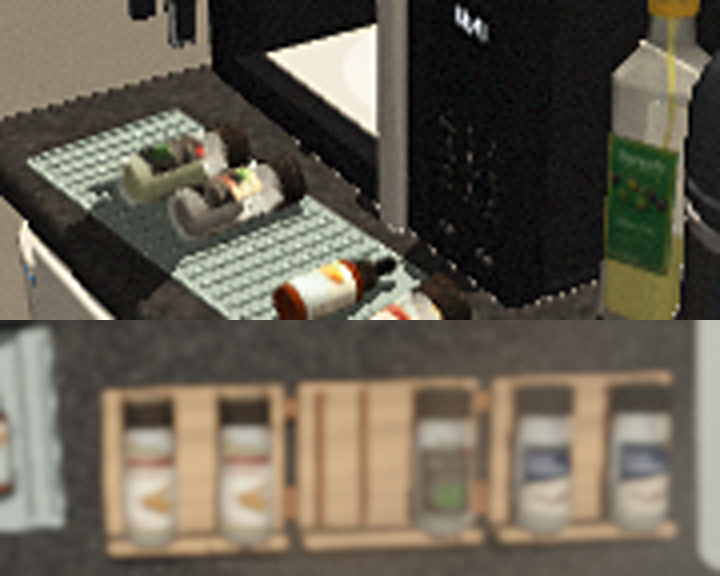

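Both the red and blue jars are in place, with feet level at v≈525–540. The green jar is still undisturbed on the mat, so I'll grip it.

```bash
python3 -m handwheel '{"gripper":[0.28,0.28,0.28,0.28,0.28,0.28,0.28],"slide":[[-2,-2,35],[-2,-1,35],[-1,0,30],[0,0,18],[0,0,9],[0,0,4],[0,0,0]],"yaw":[0,0,0,0,0,0,0]}'; python3 -m handwheel '{"gripper":[-0.2,-0.2,-0.3,-0.3,-0.3,-0.3],"slide":[[0,0,0],[0,0,0],[0,0,0],[0,0,0],[0,0,0],[0,0,0]],"yaw":[0,0,0,0,0,0]}' 25
```

```text
time: 21.63
ee_pos: [0.497, 0.3063, 0.0082]
tcp_rot: [-180.0, -0.0, -176.1]
wrist_force: [-0.3, -0.4, -0.0]
opening: 0.0546
grasp_force: 0.0
time: 22.13
ee_pos: [0.498, 0.3079, 0.0103]
tcp_rot: [179.9, 0.2, -176.0]
wrist_force: [0.6, 2.7, 7.6]
opening: 0.0399
grasp_force: 25.9
```

```bash
python3 -m handwheel '{"gripper":[-0.3,-0.3,-0.3,-0.3,-0.3,-0.3,-0.3],"slide":[[0,0,-8],[0,0,-20],[0,0,-30],[0,0,-35],[0,0,-30],[0,0,-10],[0,0,0]],"yaw":[0,0,0,0,0,0,0]}' 25; python3 d.py 500 -171 140
```

```text
time: 22.72
ee_pos: [0.498, 0.3076, 0.145]
tcp_rot: [179.9, 0.3, -176.0]
wrist_force: [0.5, 0.5, -1.4]
opening: 0.04
grasp_force: 25.4
tool delta [  31.1 -477.6    3.8] rows 12 each [  2.6 -39.8   0.3]
```

```bash
python3 -m handwheel '{"gripper":[-0.3,-0.3,-0.3,-0.3,-0.3,-0.3,-0.3,-0.3],"slide":[[2,-20,0],[2,-38,0],[2,-40,0],[2,-40,0],[2,-40,0],[2,-40,0],[2,-40,0],[2,-40,0]],"yaw":[0,0,0,0,0,0,0,0]}'; python3 -m handwheel '{"gripper":[-0.3,-0.3,-0.3,-0.3,-0.3,-0.3,-0.3,-0.3],"slide":[[3,-40,0],[3,-40,0],[3,-40,0],[2,-30,0],[2,-18,0],[1,-9,0],[0,0,0],[0,0,0]],"yaw":[0,0,0,0.017,0,0,0,0]}'; python3 d.py 500 -171 60
```

```text
time: 23.38
ee_pos: [0.5003, 0.0067, 0.1394]
tcp_rot: [-180.0, -0.1, -176.0]
wrist_force: [0.2, -0.3, -1.5]
opening: 0.0397
grasp_force: 25.4
time: 24.05
ee_pos: [0.4989, -0.1684, 0.1401]
tcp_rot: [180.0, -0.1, -177.0]
wrist_force: [0.1, 0.9, -0.2]
opening: 0.0401
grasp_force: 25.4
tool delta [-1.1 -2.7 80.1] rows 3 each [-0.4 -0.9 26.7]
```

```bash
python3 -m handwheel '{"gripper":[-0.3,-0.3,-0.3,-0.3,-0.3,-0.3,-0.3],"slide":[[-1,-1.5,25],[0,-1,25],[0,0,18],[0,0,8],[0,0,4],[0,0,0],[0,0,0]],"yaw":[0,0,0,0,0,0,0]}' 20; python3 -m handwheel '{"gripper":[-0.3,-0.3,-0.3,-0.3,-0.3,-0.3],"slide":[[0,0,3],[0,0,3],[0,0,3],[0,0,2],[0,0,0],[0,0,0]],"yaw":[0,0,0,0,0,0]}' 20; python3 -m handwheel '{"gripper":[-0.3,-0.3,-0.3,-0.3,-0.3],"slide":[[0,0,2],[0,0,2],[0,0,2],[0,0,0],[0,0,0]],"yaw":[0,0,0,0,0]}' 20
```

```text
time: 24.63
ee_pos: [0.501, -0.1709, 0.0621]
tcp_rot: [-180.0, 0.1, -177.0]
wrist_force: [0.9, -1.2, -0.5]
opening: 0.0395
grasp_force: 25.4
time: 25.13
ee_pos: [0.5004, -0.1714, 0.05]
tcp_rot: [-180.0, -0.0, -177.0]
wrist_force: [-0.4, -0.4, -0.5]
opening: 0.0401
grasp_force: 25.4
time: 25.55
ee_pos: [0.5002, -0.171, 0.044]
tcp_rot: [180.0, -0.0, -177.0]
wrist_force: [-3.0, 3.8, 2.5]
opening: 0.0402
grasp_force: 23.2
```

```bash
python3 -m handwheel '{"gripper":[-0.3,-0.3,-0.3,-0.3,-0.3],"slide":[[0,1,2],[0,0,2],[2,0,1],[0,0,0],[0,0,0]],"yaw":[0,0,0,0,0]}' 20; python3 -m handwheel '{"gripper":[-0.3,-0.3,-0.3,-0.3],"slide":[[2,0,0.8],[2,0,0.6],[0,0,0],[0,0,0]],"yaw":[0,0,0,0]}' 20
```

```text
time: 25.97
ee_pos: [0.4986, -0.1705, 0.0392]
tcp_rot: [-180.0, 0.0, -177.0]
wrist_force: [-0.4, 2.3, 2.5]
opening: 0.0402
grasp_force: 23.3
time: 26.3
ee_pos: [0.4941, -0.1707, 0.0377]
tcp_rot: [-180.0, -0.0, -177.0]
wrist_force: [-0.7, 1.8, 4.1]
opening: 0.0402
grasp_force: 23.3
```

```bash
python3 -m handwheel '{"gripper":[-0.3,-0.3,-0.3,-0.3],"slide":[[2,0.5,0.6],[1,0,0.3],[0,0,0],[0,0,0]],"yaw":[0,0,0,0]}' 20; python3 -m handwheel '{"gripper":[-0.3,-0.3,-0.3],"slide":[[1.5,0,0.4],[0,0,0],[0,0,0]],"yaw":[0,0,0]}' 20
```

```text
time: 26.63
ee_pos: [0.493, -0.1706, 0.0375]
tcp_rot: [-180.0, 0.2, -177.0]
wrist_force: [8.6, 0.8, 1.6]
opening: 0.0402
grasp_force: 23.0
time: 26.88
ee_pos: [0.4926, -0.1708, 0.0377]
tcp_rot: [-179.9, 0.4, -177.0]
wrist_force: [12.0, 1.6, 2.9]
opening: 0.0397
grasp_force: 23.1
```

Contact with the lip at x≈0.4926. I'll relax, release, lift, and back away to look.

```bash
python3 -m handwheel '{"gripper":[-0.3,-0.3,-0.3],"slide":[[-2,0,0],[0,0,0],[0,0,0]],"yaw":[0,0,0]}' 20; python3 -m handwheel '{"gripper":[-0.02,0.0,0.05,0.1,0.15,0.2,0.25,0.25],"slide":[[0,0,0],[0,0,0],[0,0,0],[0,0,0],[0,0,0],[0,0,0],[0,0,0],[0,0,0]],"yaw":[0,0,0,0,0,0,0,0]}' 20; python3 -m handwheel '{"gripper":[0.25,0.25,0.25,0.25,0.25,0.25],"slide":[[0,0,-8],[0,0,-20],[0,0,-30],[0,0,-35],[0,0,-20],[0,0,0]],"yaw":[0,0,0,0,0,0]}'; python3 -m handwheel '{"gripper":[0.25,0.25,0.25,0.25,0.25,0.25,0.25,0.25],"slide":[[0,30,-5],[0,40,-5],[0,40,0],[0,40,0],[0,40,0],[0,40,0],[0,40,0],[0,40,0]],"yaw":[0,0,0,0,0,0,0,0]}'; python3 -m handwheel '{"gripper":[0.25,0.25,0.25,0.25],"slide":[[0,40,0],[0,20,0],[0,0,0],[0,0,0]],"yaw":[0,0,0,0]}'
python3 - <<'E'
from h import *
c=camera("scene");t=camera("top");f=lambda i:cv2.resize(i,None,fx=3.6,fy=3.6,interpolation=cv2.INTER_CUBIC)
cv2.imwrite("pics/g9.png",np.vstack([f(c["img"][195:300,225:415,::-1]),f(t["img"][153:213,222:412,::-1])]))
E
```

```text
time: 27.13
ee_pos: [0.4929, -0.1706, 0.0371]
tcp_rot: [-179.9, 0.1, -177.0]
wrist_force: [4.4, 0.7, 4.8]
opening: 0.0403
grasp_force: 23.4
time: 27.8
ee_pos: [0.4918, -0.1703, 0.0363]
tcp_rot: [-180.0, -0.0, -177.0]
wrist_force: [-0.1, -0.6, 0.1]
opening: 0.0532
grasp_force: 0.0
time: 28.3
ee_pos: [0.4937, -0.1709, 0.1552]
tcp_rot: [-179.8, 0.4, -177.0]
wrist_force: [0.6, 0.9, 0.2]
opening: 0.0531
grasp_force: 0.0
time: 28.97
ee_pos: [0.475, 0.1411, 0.1596]
tcp_rot: [180.0, 0.0, -177.0]
wrist_force: [1.2, 0.5, 0.4]
opening: 0.0536
grasp_force: 0.0
time: 29.3
ee_pos: [0.4721, 0.2001, 0.1591]
tcp_rot: [-180.0, -0.0, -176.9]
wrist_force: [-0.2, -0.2, -0.1]
opening: 0.0533
grasp_force: 0.0
```

View pics/g9.png

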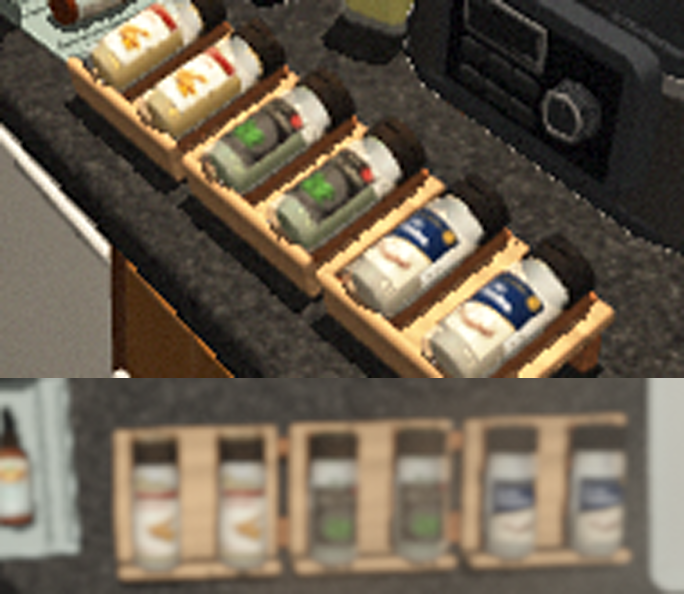

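All six jars lie paired by label, parallel and with their feet at the lip. I'll hand the job in.

```bash
python3 -c "
from workcell import ticket;print(ticket.job_done())"
```

```text
the job is handed in; nothing more can be done
None
```

The red, blue and green-leaf jars each lie in the empty cradle beside their opened twin, foot against the lip; I never moved the pepper jar, dropper bottle or opened jars, and I handed the job in at about 29 s (one mistyped row pushed the red jar up to 8 mm down on the mat before lifting; it still seated properly).

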